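# Swing the cover bolt of a pipe strainer open

### The job

Free the hinged cover of the blue pipe strainer for cleaning: back off the brass wing nut just far enough for its bolt to give way, without running the nut up hard against the pin at the bolt's end, then swing the eyebolt out of the slotted lug and down until it lies level or lower. Go by feel and do not force the bolt against the lug; leave everything else on the bench where it is.

Things in the scene. Friction and masses are not known exactly. Their poses are not given: they have to be found in the camera images.
- strainer: Blue cast pipe strainer on a square foot, fixed to the bench, drum 100 mm across, 128 mm to its top flange (124 mm across). Origin: centre of its foot on the bench, z up. The eyebolt stands on its -x side, the cover's hinge on its +x side; brass union nuts and copper stubs stick out 145 mm along +y and -y, up to 91 mm high.
- cover_hinge (a point): Middle of the hinge pin of the strainer's round blue cover, 78 mm from the strainer's axis, 137 mm up; axes as the strainer's. The cover, 124 mm across, reaches from it towards -x and lies on a rubber gasket that lifts its lug by about 3 mm as the nut is slackened; top 147 mm above the bench, low dark bar handle (78 mm along y, over the middle) 171 mm.
- lug: Slotted lug of the cover, 39 mm wide: two tines beside a slot 15 mm wide, open towards -x. Each tine's tip carries a lip 2.7 mm thick, 1.5 mm proud of the seat, that holds the nut's flange in. Origin: a fixed point on the upright bolt's axis, 150 mm up, axes as the strainer's; the nut's seat starts 0 to 3 mm above it (not shown by the reading). The lips lie 12.4 to 15.1 mm from the axis towards -x.
- eyebolt: Steel swing bolt, 12 mm thick. Origin: on its pivot pin, 80 mm from the strainer's axis towards -x, 80 mm up; z along the bolt, whose free end is 97 mm from the pivot; y is the pivot's axis. Upright at the start, it swings out of the lug towards its -x side and down to a stop 100 degrees from upright. The pivot is stiff (about 2 N of push at the nut) and it stays where it is left.
- wing_nut: Brass. Origin: a fixed point of the bolt's axis, 70 mm from the pivot; x along the wings, z along the bolt. The nut's underside (a 23 mm flange) starts 0 to 3 mm above it (not shown by the reading). Barrel 21 mm across; wings 5 mm thick, 57 mm from tip to tip, 10 to 30 mm above the underside. Right-hand thread, 6 mm a turn: anticlockwise from above it rises; stiff, 0.15 to 0.35 N m.
- end_pin: Thin dark cotter pin through the end of the eyebolt, 3.6 mm thick, 18 mm long along the bolt's y, that keeps the nut on; origin: its middle, 95 mm from the pivot. At the start 3.8 to 6.8 mm above the nut's barrel. The bolt gives way once the nut has risen clear of the lug's lips, 0.35 to 0.95 of a turn from where it stands (it differs each time and is felt), 1.1 to 1.6 mm short of the pin.
- organiser: Flat ribbed grey plastic organiser, 300 by 400 by 30 mm, fixed; origin: centre of its underside. A white turntable 136 mm across and 18 mm high stands on it under the jar.
- washer_jar: Clear jar of rubber washers with a blue twist cap, 76 mm across, 94 mm high, on the turntable; origin: centre of its underside. To be left alone.
- angle_valve: Chrome angle valve standing on its rose, 52 mm across, 70 mm high; origin: centre of its underside. To be left alone.
- flush_button: Round black plastic flush button, 60 mm across, 31 mm high; origin: centre of its underside. To be left alone.
- coupling: White polypropylene pipe coupling standing on end, 48 mm across, 58 mm high; origin: centre of its underside. To be left alone.
- pipe_wrench: Steel pipe wrench with a red handle lying on the organiser, 220 mm along y, 18 mm high; origin: under its middle. To be left alone.
- spare_gasket: Flat black rubber ring, 112 mm across, 5 mm high, lying on the bench; origin: centre of its underside. To be left alone.

How it is judged:
At the end, for the whole second after the job is handed in: The eyebolt has been swung at least 80 degrees (1.4 rad) from upright and lies still, and nothing else on the bench has moved more than 15 mm (angle between eyebolt's own z axis and vertical above 1.4 rad and angular speed of eyebolt below 0.05 rad/s and distance of each of washer_jar, angle_valve, flush_button, coupling, pipe_wrench, spare_gasket from where it was at the start of the episode below 0.015 m); the robot touches nothing.
It fails at once if the nut is run up hard against the pin at the bolt's end (more than 15 N) (contact force between wing_nut and end_pin above 15 N).
It fails at once if the bolt or nut is forced against the lips or slot of the lug (more than 45 N) (contact force between eyebolt and lug above 45 N).
It fails at once if something else on the bench is shifted more than 15 mm (distance of any of washer_jar, angle_valve, flush_button, coupling, pipe_wrench, spare_gasket from where it was at the start of the episode above 0.015 m).
It also fails if it takes over 72 s, if anything falls off the work surface, if the arm or the gripper's body presses on something with over 40 N, if the wrist force passes 120 N, or if a joint passes its speed limit or range.

### The arm

A 7-joint arm with a two-finger parallel gripper is mounted at the origin on the work surface. World frame = base frame: x ahead of the robot, y to its left, z up, the work surface at z = 0. Lengths are in m, angles in rad, forces in N, time in s.
With the tool pointing down it reaches from about 0.425 to 0.8 m from the base axis. Payload 8.3 kg.
Tool frame: the origin (TCP) lies between the finger pads; the fingertips stand robot.tips_ahead ahead of it and the grasp point (between the pads) is the TCP (robot.tips_ahead is the distance from the TCP to the fingertips, in m); z points along the fingers, y is the line along which they close (so a half turn about z gives the same grasp; the last joint's range is limited). The gripper opens to 85 mm and grips with 20 to 120 N. Pads are 22 mm wide; open, the fingers measure 114 mm over their backs; the gripper's body (76 mm by 85 mm) begins 54 mm behind the grasp point. The pads swing forward as they close: fully open they stand 13 mm farther back than shut.
Start: joints at [1.174, 0.383, 0.016, 1.37, -0.006, 1.388, -0.046], TCP at [0.205, -0.59, 0.25] pointing down, gripper open.
Joint ranges: [-2.95, 2.95], [-0.25, 2.06], [-1.52, 1.56], [0.18, 2.33], [-1.44, 4.58], [0.02, 2.06], [-3.01, 3.01]. Speed limits (rad/s): [2.39, 2.39, 3.01, 3.01, 3.14, 3.14, 3.14].

### API

Orientations are given as [roll, pitch, yaw] about the fixed x, y, z axes, in that order (R = Rz(yaw) Ry(pitch) Rx(roll)).
In Python, from workcell import robot, snapshot, camera_params, finder gives the robot as it stands. The module is installed in compiled form; this text tells all that it offers.
- The arm moves only by the tool jog_arm, never from a script. Its argument "rows" is one flat list of numbers, 7 for each row, row after row: the shift along the world's x, y, z in mm, then the turn, a rotation vector about the world's x, y, z in rad, then the opening, from 0 (shut) to 1 (fully open). In form: [x, y, z, rx, ry, rz, hand, x, y, z, rx, ry, rz, hand, ...]. A call has 1 to 12 rows; each row is the pose to reach, as a shift and turn from the pose commanded when the call began; what a row does not reach only later rows make up. A row lasts 1/10 s, in which the tool goes at most 50 mm and 8.59 degrees, less where a joint would pass 70% of its speed; a pose out of reach is approached as far as the arm can. A call with a gripper value outside its range is refused whole. The fingers move at their own pace and stop on an object; "squeeze" is the grip in N (left out, the last holds). Time passes only in rows, so rows that repeat a pose let the fingers close. It gives the time, the measured TCP pose, the force, the opening and the grip force at its end, in the units of the state.
- robot.sense(): the state, without advancing time (a new reading comes with each control period).
- snapshot(name): name is "side" or "top"; returns the picture (400x640x3 uint8, red, green, blue); there is no depth.
- camera_params(name): a dict with "intrinsics" (3x3 intrinsics, pixels), "xyz" and "attitude" of the camera in the world. Camera axes: x right, y up, looking along -z (the intrinsics and any distortion apply to the point x, -y, -z); pixel columns grow to the right and rows downward; lengths in m; the calibration is good to about 2 mm. A picture is of the moment at which its call begins. camera_params takes no time and is no camera call.
- robot.job_done(): hands the job in; it is judged then, once.
Trained networks look in the newest picture that a camera, given by its name, has taken for a name from the list of things; names that differ only in an ending like _2 or _b are one class to them, and where a whole thing is asked for, a point or a joint stands for the part that bears it (a point fixed in the world has none). Each returns a list of dicts, best first, with "p" (0 to 1); they miss things now and then, are a little off and sometimes report something else, mostly with a low value. They report only what shows in the picture. A call takes as long as a camera call.
- finder.silhouettes(camera, target): "mask" (400x640 bool, what is visible of it).
- finder.spot_point(camera, target): "at" ([x, y, z] in m, in world coordinates, good to about 4 mm: a listed point, or the origin of a listed thing).
The state is a dict: "time": time; "joint_positions": joint angles; "qd": joint speeds; "tau": joint torques, N m; "tcp_pos": TCP position; "orientation": TCP orientation; "contact_force": force on the tool from outside, world axes, zero at the start; "torque": the same for the moment, N m; "gripper_width": finger opening in m; "gripper_force": force on a finger pad.
Only numpy, scipy, OpenCV 4.12 (cv2) and the standard library are available. Lean on these libraries where they do the work, as an engineer would, in place of code of your own. Each camera call takes 0.05 s, during which the arm holds its last target. There are 200 camera calls.

## Working session

There is one attempt and no reset: what is moved stays moved. The work goes in short steps, Python scripts to look and compute and a tool call to move; the robot and the scene stay as the last step left them, time stands still between calls to the robot, and variables do not carry over. Pictures are saved under pics/ and viewed, at most 10 in all, crops included, and the job is handed in when it is done.

Besides the shell and the picture viewer there is one more tool, called after "Emit:" by a JSON object that holds its "name" and its "arguments", one argument or row to a line. jog_arm: Moves the arm, as the interface text tells. Its arguments: {"type":"object","properties":{"rows":{"type":"array","items":{"type":"number"}},"squeeze":{"type":"number"}},"required":["rows"]}

```bash
mkdir -p pics
python3 - <<'E'
from workcell import robot, snapshot, camera_params, finder
import cv2,numpy as np
for c in ("side","top"):
    im=snapshot(c); cv2.imwrite(f"pics/{c}0.png",im[:,:,::-1])
    p=camera_params(c); print(c,np.round(p["xyz"],3),np.round(p["attitude"],3),np.round(p["intrinsics"],1).tolist())
    for t in ("strainer","wing_nut","eyebolt","lug","end_pin","cover_hinge"):
        print(t,[(round(d["p"],2),np.round(d["at"],4).tolist()) for d in finder.spot_point(c,t)[:2]])
print(robot.tips_ahead, robot.sense())
E
```

```text
side [ 0.363 -1.048  1.284] [ 0.708  0.009 -0.161] [[496.1, 0.0, 317.4], [0.0, 496.1, 194.3], [0.0, 0.0, 1.0]]
strainer [(0.76, [0.5089, 0.14, -0.0028])]
wing_nut [(0.53, [0.5201, 0.2192, 0.1527])]
eyebolt [(0.34, [0.5067, 0.0572, 0.1317])]
lug [(0.24, [0.5915, -0.4068, 0.0293])]
end_pin []
cover_hinge [(0.95, [0.504, 0.059, 0.1332]), (0.66, [0.5923, -0.4043, 0.0295])]
top [ 0.434 -0.039  1.321] [ 0.092 -0.004 -1.544] [[410.8, 0.0, 314.9], [0.0, 410.8, 206.0], [0.0, 0.0, 1.0]]
strainer [(0.67, [0.5113, 0.1357, 0.0002])]
wing_nut [(0.47, [0.5155, 0.2137, 0.1554]), (0.15, [0.505, 0.0611, 0.134])]
eyebolt [(0.41, [0.5146, 0.2239, 0.0758])]
lug [(0.17, [0.4368, -0.317, 0.0303])]
end_pin []
cover_hinge [(0.9, [0.5046, 0.0621, 0.1331])]
0.019 {'time': 0.7, 'joint_positions': array([ 1.17411217,  0.38336487,  0.01641958,  1.3700829 , -0.00629836,
        1.38821165, -0.04649469]), 'qd': array([ 4.51911930e-04,  7.37892082e-04, -1.09378455e-03,  6.56464837e-04,
        6.22534084e-05, -2.31384232e-04, -2.89308745e-04]), 'tau': array([-5.40577639e-04, -6.27152109e+01,  8.42082370e-01, -3.72011018e+01,
        1.64326408e-02,  2.64990638e-03,  6.50438551e-05]), 'tcp_pos': array([ 0.20479092, -0.59048259,  0.25030918]), 'orientation': array([-3.14157373e+00, -5.14259806e-05,  3.33817845e-01]), 'contact_force': array([ 0.46842801, -0.09747019,  0.22197583]), 'torque': array([0.03791969, 0.02017398, 0.0073813 ]), 'gripper_force': 0.0, 'gripper_width': 0.08537865987693156}
```

Run:
```python
import cv2,numpy as np
a=cv2.imread("pics/side0.png");b=cv2.imread("pics/top0.png")
cv2.imwrite("pics/m0.png",np.hstack([cv2.resize(a,(400,250)),cv2.resize(b,(400,250))]))
```

```text
(no output)
```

View pics/top0.png

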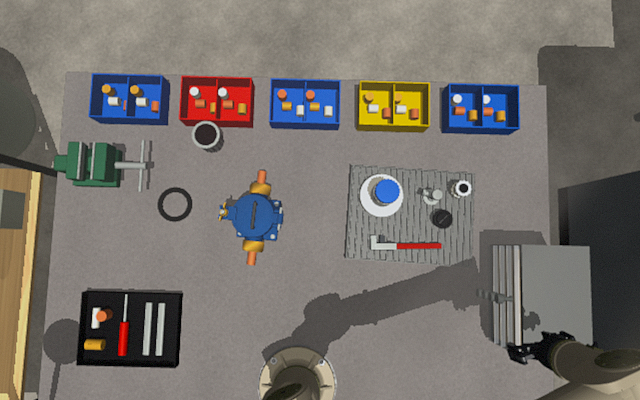

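View pics/side0.png

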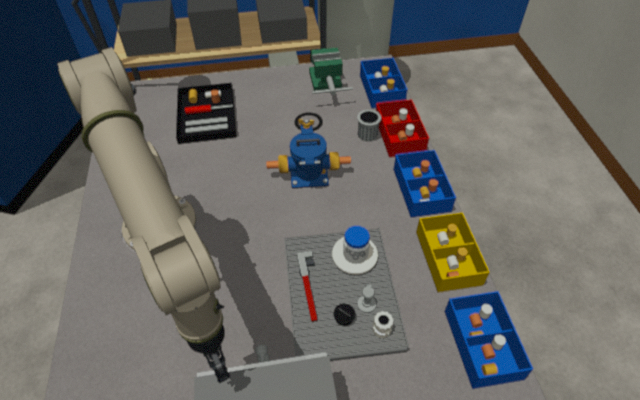

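The top view shows the strainer at about (253,215) and the brass nut at (223,212). The strainer's -x side therefore points along world +y, and the side view agrees. Next I'll zoom in to get the wing direction.

```bash
cat > h.py <<'E'
from workcell import robot, snapshot, camera_params, finder
import cv2,numpy as np
from scipy.spatial.transform import Rotation as R
def rays(c,uv):
    p=camera_params(c);K=np.array(p["intrinsics"]);M=R.from_euler("xyz",p["attitude"]).as_matrix()
    uv=np.atleast_2d(uv);d=np.c_[(uv-K[:2,2])/[K[0,0],K[1,1]],np.ones(len(uv))]*[1,-1,-1]
    return np.array(p["xyz"]),d@M.T
def plane(c,uv,z):
    o,d=rays(c,uv);return o+d*((z-o[2])/d[:,2])[:,None]
def proj(c,P):
    p=camera_params(c);K=np.array(p["intrinsics"]);M=R.from_euler("xyz",p["attitude"]).as_matrix()
    q=(np.atleast_2d(P)-p["xyz"])@M*[1,-1,-1];return q[:,:2]/q[:,2:]*[K[0,0],K[1,1]]+K[:2,2]
E
python3 - <<'E'
from h import *
ims=[]
for c in ("top","side"):
    m=finder.silhouettes(c,"wing_nut")
    for d in m[:2]:
        v,u=np.nonzero(d["mask"]);P=plane(c,np.c_[u,v],.172)[:,:2]
        w,V=np.linalg.eigh(np.cov(P.T));print(c,d["p"],len(u),u.mean(),v.mean(),P.mean(0).round(4),np.sqrt(w).round(4),np.degrees(np.arctan2(V[1,1],V[0,1])))
    q=proj(c,[.5175,.2173,.172])[0];print(q)
    im=cv2.imread(f"pics/{c}0.png");x,y=q.astype(int)
    ims.append(cv2.resize(im[y-20:y+20,x-20:x+20],(400,400),interpolation=cv2.INTER_CUBIC))
cv2.imwrite("pics/crop0.png",np.hstack(ims))
E
```

```text
[222.64823496 211.4457455 ]
side 0.41 57 305.63157894736844 123.3859649122807 [0.5164 0.2103] [0.0094 0.0145] 150.0792895422402
[305.6437222  121.97932191]
```

View pics/crop0.png

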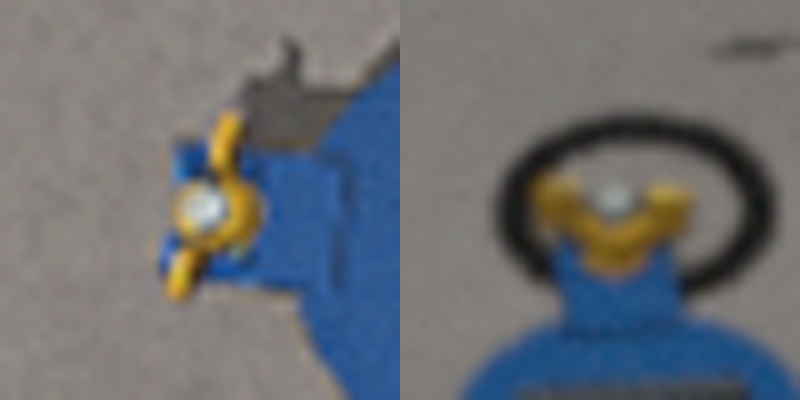

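The crops show the brass wings with tips at about (225.1,202.5) and (219.8,220.3) in the top picture. They run nearly along world x, and the midpoint matches the estimated axis.

Run:
```python
from h import *
P=plane("top",[[225.1,202.5],[219.8,220.3]],.178);print(P,P.mean(0));d=P[0]-P[1];print(np.linalg.norm(d),np.degrees(np.arctan2(d[1],d[0])))
s=robot.sense();print(s['time'],s['tcp_pos'],s['orientation'],R.from_euler("xyz",s['orientation']).as_matrix().round(3))
print(proj("side",plane("top",[[225.1,202.5],[219.8,220.3]],.178))-[285,101])
```

```text
[[0.54230094 0.21029668 0.178     ]
 [0.49215565 0.22271922 0.178     ]] [0.51722829 0.21650795 0.178     ]
0.051661099692639934 -13.91381386026814
0.8 [ 0.20483363 -0.59047437  0.25029984] [-3.14156631e+00 -8.99146314e-05  3.33871756e-01] [[ 0.945  0.328  0.   ]
 [ 0.328 -0.945  0.   ]
 [ 0.    -0.    -1.   ]]
[[28.19917568 20.15074379]
 [12.91405841 19.41989571]]
```

Emit:
{"name": "jog_arm", "arguments": {
  "rows": [30,30,0,0,0,0.04,1,60,60,0,0,0,0.08,1,90,90,0,0,0,0.12,1,120,120,0,0,0,0.17,1,150,150,0,0,0,0.21,1,180,180,0,0,0,0.25,1,210,210,0,0,0,0.3,1,240,240,0,0,0,0.34,1,270,270,0,0,0,0.38,1,300,300,0,0,0,0.42,1,330,330,0,0,0,0.46,1,360,360,0,0,0,0.5,1],
  "squeeze": 20
}}

```text
time: 2.0
tcp_pos: [0.5658, -0.2293, 0.2505]
orientation: [3.141, -0.0, 0.835]
contact_force: [-0.4, -0.1, 0.2]
gripper_width: 0.0852
gripper_force: 0.0
```

Emit:
{"name": "jog_arm", "arguments": {
  "rows": [-4,37,0,0,0,0.04,1,-8,75,0,0,0,0.08,1,-12,112,0,0,0,0.12,1,-16,149,0,0,0,0.17,1,-20,186,0,0,0,0.21,1,-24,224,0,0,0,0.25,1,-28,261,0,0,0,0.3,1,-32,298,0,0,0,0.34,1,-36,335,0,0,0,0.38,1,-40,373,0,0,0,0.42,1,-44,410,0,0,0,0.46,1,-48,447,0,0,0,0.495,1]
}}

```text
time: 3.2
tcp_pos: [0.5166, 0.2179, 0.2505]
orientation: [3.141, -0.0, 1.33]
contact_force: [0.2, -0.2, 0.0]
gripper_width: 0.0854
gripper_force: 0.0
```

Emit:
{"name": "jog_arm", "arguments": {
  "rows": [0,-1,-20,0,0,0,1,0.5,-1,-40,0,0,0,1,0.5,-1,-60,0,0,0,1,0.5,-1,-72,0,0,0,1,0.5,-1,-79,0,0,0,1,0.5,-1,-79,0,0,0,1]
}}

```text
time: 3.8
tcp_pos: [0.5171, 0.2153, 0.1707]
orientation: [-3.141, 0.001, 1.329]
contact_force: [0.5, -0.2, -0.6]
gripper_width: 0.0853
gripper_force: 0.0
```

Run:
```python
from h import *
ims=[]
for c in ("top","side"):
    im=snapshot(c)[:,:,::-1];x,y=proj(c,[.5175,.2173,.172])[0].astype(int)
    ims.append(cv2.resize(im[y-40:y+40,x-40:x+40],(400,400),interpolation=cv2.INTER_CUBIC))
cv2.imwrite("pics/crop1.png",np.hstack(ims))
```

```text
(no output)
```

View pics/crop1.png

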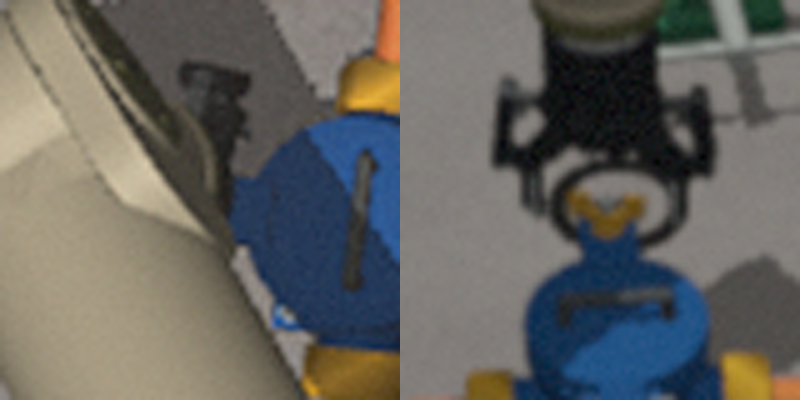

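The side view shows the fingers at crop x≈535 and 680 with the nut centred between them at 607. I'm closing gently now.

Emit:
{"name": "jog_arm", "arguments": {
  "rows": [0,1,0,0,0,0,0.75,0,1,0,0,0,0,0.68,0,1,0,0,0,0,0.6,0,1,0,0,0,0,0.5,0,1,0,0,0,0,0.5,0,1,0,0,0,0,0.5],
  "squeeze": 20
}}

```text
time: 4.5
tcp_pos: [0.5183, 0.2167, 0.1724]
orientation: [3.139, -0.001, 1.328]
contact_force: [1.4, -0.5, 6.4]
gripper_width: 0.0529
gripper_force: 20.2
```

Emit:
{"name": "jog_arm", "arguments": {
  "rows": [0,0,0.1,0,0,0.12,0.5,0,0,0.2,0,0,0.24,0.5,0,0,0.4,0,0,0.36,0.5,0,0,0.5,0,0,0.48,0.5,0,0,0.6,0,0,0.6,0.5,0,0,0.7,0,0,0.72,0.5,0,0,0.8,0,0,0.84,0.5,0,0,0.9,0,0,0.96,0.5,0,0,1.0,0,0,1.08,0.5,0,0,1.2,0,0,1.2,0.5]
}}

```text
time: 5.5
tcp_pos: [0.5193, 0.2172, 0.1735]
orientation: [3.137, 0.002, 2.533]
contact_force: [8.1, 3.6, -0.7]
gripper_width: 0.0533
gripper_force: 21.2
```

Run:
```python
from h import *
s=robot.sense();print(s['torque'],s['contact_force'],s['gripper_width'],s['joint_positions'].round(2))
ims=[]
for c in ("top","side"):
    im=snapshot(c)[:,:,::-1];x,y=proj(c,[.5175,.2173,.172])[0].astype(int)
    ims.append(cv2.resize(im[y-25:y+25,x-25:x+25],(400,400),interpolation=cv2.INTER_CUBIC))
cv2.imwrite("pics/crop2.png",np.hstack(ims))
```

```text
[ 0.80532998 -1.70338792 -0.20919894] [ 8.10278395  3.58629782 -0.68592273] 0.053298909484770715 [ 0.2   0.42 -0.84  1.63  0.32  1.23  0.26]
```

View pics/crop2.png

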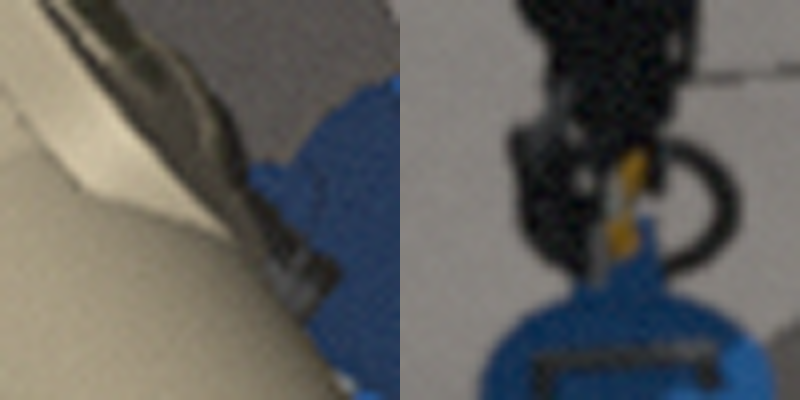

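The nut turned with the gripper, and the visible wing is now oblique. Next I'll go to about 0.32 of a turn, recentring to take off the side load.

Emit:
{"name": "jog_arm", "arguments": {
  "rows": [1,0.5,0.1,0,0,0.12,0.5,1.5,0.7,0.2,0,0,0.24,0.5,1.5,0.7,0.3,0,0,0.36,0.5,1.5,0.7,0.5,0,0,0.48,0.5,1.5,0.7,0.6,0,0,0.6,0.5,1.5,0.7,0.7,0,0,0.72,0.5,1.5,0.7,0.8,0,0,0.84,0.5]
}}

```text
time: 6.3
tcp_pos: [0.5196, 0.2183, 0.1739]
orientation: [3.14, 0.003, -2.91]
contact_force: [3.7, 4.6, -0.0]
gripper_width: 0.0532
gripper_force: 21.1
```

Emit:
{"name": "jog_arm", "arguments": {
  "rows": [0.1,1,0,0,0,0,0.5,0.2,2,0,0,0,0,0.5,0.2,2,0,0,0,0,0.5]
}}

```text
time: 6.6
tcp_pos: [0.5197, 0.2186, 0.1736]
orientation: [-3.14, 0.001, -2.917]
contact_force: [3.8, -3.1, 4.3]
gripper_width: 0.0531
gripper_force: 21.5
```

It is held: a 2 mm command gave 0.3 mm of motion and a force change of about 8 N. I'll keep a light outward bias and turn in small steps.

Emit:
{"name": "jog_arm", "arguments": {
  "rows": [0.8,1.5,0.1,0,0,0.12,0.5,0.8,1.5,0.2,0,0,0.24,0.5,0.8,1.5,0.3,0,0,0.36,0.5,0.8,1.5,0.3,0,0,0.36,0.5]
}}

```text
time: 7.0
tcp_pos: [0.5199, 0.2202, 0.1738]
orientation: [-3.141, -0.0, -2.552]
contact_force: [1.7, -3.2, 5.9]
gripper_width: 0.0534
gripper_force: 21.5
```

Emit:
{"name": "jog_arm", "arguments": {
  "rows": [0,0,0.1,0,0,0.12,0.5,0,0,0.2,0,0,0.24,0.5,0,0,0.3,0,0,0.36,0.5,0,0,0.3,0,0,0.36,0.5]
}}

```text
time: 7.4
tcp_pos: [0.5196, 0.2207, 0.174]
orientation: [3.142, -0.0, -2.192]
contact_force: [-0.1, -1.6, 5.7]
gripper_width: 0.0534
gripper_force: 21.5
```

Emit:
{"name": "jog_arm", "arguments": {
  "rows": [0.1,1.5,0,0,0,0,0.5,0.3,3,0,0,0,0,0.5,0.3,3,0,0,0,0,0.5]
}}

```text
time: 7.7
tcp_pos: [0.5201, 0.2231, 0.174]
orientation: [-3.14, -0.001, -2.196]
contact_force: [0.0, -4.2, 5.3]
gripper_width: 0.0535
gripper_force: 21.5
```

Run:
```python
from h import *
s=robot.sense();print(s['torque'],s['contact_force'],s['gripper_width'],s['joint_positions'].round(2))
```

```text
[-0.98173484 -0.325531    0.11980795] [ 0.02039883 -4.23874958  5.27653751] 0.053540426601780045 [ 0.37  0.56 -1.15  1.61  0.53  1.32  1.66]
```

Emit:
{"name": "jog_arm", "arguments": {
  "rows": [0.1,1.5,0,0,0,0,0.5,0.3,3,0,0,0,0,0.5,0.4,4,0,0,0,0,0.5,0.4,4,0,0,0,0,0.5]
}}

```text
time: 8.1
tcp_pos: [0.5206, 0.2256, 0.1739]
orientation: [-3.139, -0.004, -2.197]
contact_force: [-1.3, -9.0, 8.3]
gripper_width: 0.053
gripper_force: 21.7
```

Run:
```python
from h import *
s=robot.sense();print(s['torque'],s['contact_force'],s['gripper_width'],s['joint_positions'].round(2))
ims=[]
for c in ("top","side"):
    im=snapshot(c)[:,:,::-1];x,y=proj(c,[.5175,.2173,.172])[0].astype(int)
    ims.append(cv2.resize(im[y-25:y+25,x-25:x+25],(400,400),interpolation=cv2.INTER_CUBIC))
cv2.imwrite("pics/crop3.png",np.hstack(ims))
```

```text
[-1.98031497 -0.25758282  0.17354916] [-1.28076244 -8.9562896   8.31469064] 0.053011177747148766 [ 0.36  0.57 -1.15  1.61  0.53  1.32  1.65]
```

View pics/crop3.png

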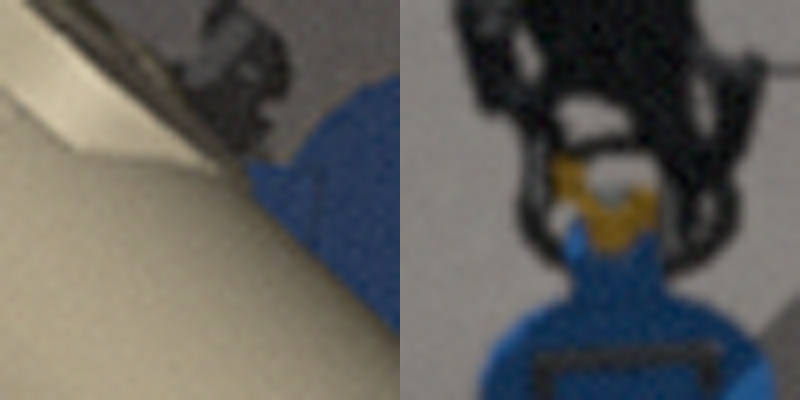

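The bolt's leaning outward, with the grip point about 7 mm out at low force, so the nut has cleared the lips at about 0.44 of a turn. I'll let go and push it out from behind with the shut fingers.

Emit:
{"name": "jog_arm", "arguments": {
  "rows": [0,-1,0,0,0,0,1,0,-2,2,0,0,0,1,0,-2,2,0,0,0,1,0,-2,30,0,0,0,1,0,-2,60,0,0,0,1,0,-2,88,0,0,0.1,1,-2,-20,90,0,0,0.2,0.5,-4,-40,90,0,0,0.3,0,-6,-57,90,0,0,0.4,0,-6,-57,90,0,0,0.5,0,-6,-57,90,0,0,0.52,0,-6,-57,90,0,0,0.52,0]
}}

```text
time: 9.4
tcp_pos: [0.5142, 0.1712, 0.2638]
orientation: [3.141, 0.001, -1.676]
contact_force: [-0.1, 0.7, -0.4]
gripper_width: -0.0001
gripper_force: 0.0
```

Run:
```python
from h import *
s=robot.sense();print(s['tcp_pos'],s['orientation'],s['contact_force'],s['gripper_width'],s['joint_positions'].round(2))
ims=[]
for c in ("top","side"):
    im=snapshot(c)[:,:,::-1];x,y=proj(c,[.5175,.2173,.172])[0].astype(int)
    ims.append(cv2.resize(im[y-25:y+25,x-25:x+25],(400,400),interpolation=cv2.INTER_CUBIC))
cv2.imwrite("pics/crop4.png",np.hstack(ims))
```

```text
[0.5142253  0.17119258 0.26376052] [ 3.14102246e+00  5.45745678e-04 -1.67552719e+00] [-0.13945255  0.65711309 -0.40482859] -5.606732913242035e-05 [ 0.59  0.52 -1.35  1.54  0.51  1.49  2.26]
```

View pics/crop4.png

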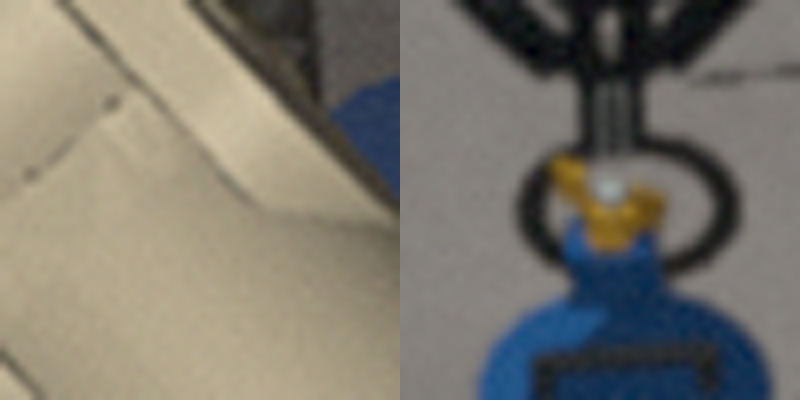

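The side view shows the nut leaning outward, with its bolt end at crop (610,188), and the shut fingers lined up behind it at x≈610. I'll lower them and then push.

Emit:
{"name": "jog_arm", "arguments": {
  "rows": [0,0,-30,0,0,0,0,0,0,-60,0,0,0,0,0,0,-74,0,0,0,0,0,0,-77,0,0,0,0,0,0,-77,0,0,0,0]
}}

```text
time: 10.0
tcp_pos: [0.5146, 0.1712, 0.1874]
orientation: [-3.142, 0.0, -1.674]
contact_force: [0.7, 0.2, 0.3]
gripper_width: -0.0003
gripper_force: 0.0
```

Emit:
{"name": "jog_arm", "arguments": {
  "rows": [1,8,0,0,0,0,0,2,16,0,0,0,0,2,24,0,0,0,0,3,30,0,0,0,0,3,34,0,0,0,0,3,38,0,0,0,0]
}}

```text
invalid input
```

Emit:
{"name": "jog_arm", "arguments": {
  "rows": [1,8,0,0,0,0,0,2,16,0,0,0,0,0,2,24,0,0,0,0,0,3,30,0,0,0,0,0,3,34,0,0,0,0,0,3,38,0,0,0,0,0]
}}

```text
time: 10.6
tcp_pos: [0.5178, 0.2066, 0.1867]
orientation: [3.141, -0.005, -1.676]
contact_force: [-3.2, -14.5, 8.3]
gripper_width: 0.0003
gripper_force: 8.4
```

Emit:
{"name": "jog_arm", "arguments": {
  "rows": [0,0,0,0,0,0,0,0,0,0,0,0,0,0]
}}

```text
time: 10.8
tcp_pos: [0.5178, 0.2064, 0.1868]
orientation: [3.141, -0.004, -1.677]
contact_force: [-1.9, -8.5, 5.7]
gripper_width: -0.0001
gripper_force: 5.4
```

Run:
```python
from h import *
s=robot.sense();print(s['tcp_pos'],s['torque'],s['contact_force'])
ims=[]
for c in ("top","side"):
    im=snapshot(c)[:,:,::-1];x,y=proj(c,[.5175,.2173,.172])[0].astype(int)
    ims.append(cv2.resize(im[y-20:y+20,x-20:x+20],(400,400),interpolation=cv2.INTER_CUBIC))
cv2.imwrite("pics/crop5.png",ims[1])
```

```text
[0.51780439 0.20643678 0.1868285 ] [-1.8803086   0.58427006  0.01272047] [-1.94044822 -8.51309329  5.6507912 ]
```

View pics/crop5.png

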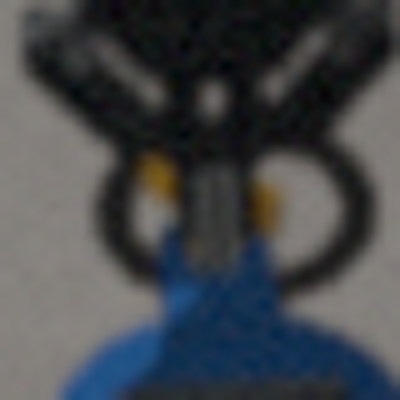

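It is still held at about 8.5 N, so the flange is rubbing on the lips and the nut needs a bit more turn. I'm going back to regrip.

Emit:
{"name": "jog_arm", "arguments": {
  "rows": [-1,-8,0,0,0,0,0,-1,-15,15,0,0,0,0,-1,-15,50,0,0,-0.1,0.3,-1,-10,78,0,0,-0.2,1,1,0,78,0,0,-0.3,1,2.5,16,78,0,0,-0.4,1,2.5,16,78,0,0,-0.5,1,2.5,16,78,0,0,-0.52,1,2.5,16,40,0,0,-0.52,1,2.5,16,10,0,0,-0.52,1,2.5,16,-13,0,0,-0.52,1,2.5,16,-13,0,0,-0.52,1]
}}

```text
time: 12.1
tcp_pos: [0.5189, 0.2229, 0.1713]
orientation: [3.139, -0.004, -2.193]
contact_force: [-0.1, -0.5, 0.5]
gripper_width: 0.0853
gripper_force: 0.0
```

Emit:
{"name": "jog_arm", "arguments": {
  "rows": [0,0,0,0,0,0,0.75,0,0,0,0,0,0,0.65,0,0,0,0,0,0,0.5,0,0,0,0,0,0,0.5,0,0,0,0,0,0,0.5],
  "squeeze": 20
}}

```text
time: 12.6
tcp_pos: [0.5201, 0.2257, 0.1762]
orientation: [-3.141, 0.002, -2.193]
contact_force: [-4.2, -1.1, 7.5]
gripper_width: 0.0531
gripper_force: 19.5
```

The grip centred itself at y≈0.2257, so the bolt really is leaning about 4.5° with the flange over the lips. A further 0.08 turn gives the remaining clearance, still well short of the 0.63 turn minimum to the pin.

Emit:
{"name": "jog_arm", "arguments": {
  "rows": [0,0.5,0.2,0,0,0.12,0.5,0,0.5,0.3,0,0,0.24,0.5,0,0.5,0.5,0,0,0.36,0.5,0,0.5,0.6,0,0,0.48,0.5,0,0.5,0.6,0,0,0.5,0.5]
}}

```text
time: 13.1
tcp_pos: [0.5191, 0.2261, 0.1764]
orientation: [3.141, 0.001, -1.689]
contact_force: [-7.5, -2.2, 9.4]
gripper_width: 0.0531
gripper_force: 20.0
```

Emit:
{"name": "jog_arm", "arguments": {
  "rows": [0.2,2,-0.1,-0.02,0,0,0.5,0.4,4,-0.3,-0.04,0,0,0.5,0.5,6,-0.5,-0.06,0,0,0.5,0.5,6,-0.5,-0.06,0,0,0.5]
}}

```text
time: 13.5
tcp_pos: [0.5196, 0.2342, 0.1766]
orientation: [-3.133, -0.057, -1.691]
contact_force: [-4.9, 5.4, 6.5]
gripper_width: 0.0535
gripper_force: 20.0
```

Run:
```python
from h import *
s=robot.sense();print(s['tcp_pos'],s['torque'],s['contact_force'],s['joint_positions'].round(2))
```

```text
[0.51956713 0.23418216 0.17656646] [ 1.17984649  1.48995605 -0.17331229] [-4.93719295  5.38809327  6.47044628] [ 0.33  0.63 -1.21  1.58  0.63  1.41  2.07]
```

It gave way: the bolt is now about 10° out and the wings lie along the pivot axis. I'll carry it along the arc in the grip.

Emit:
{"name": "jog_arm", "arguments": {
  "rows": [0.7,8,-2,0,0,0,0.5,1.4,16,-4,0,0,0,0.5,2,23,-7.5,0,0,0,0.5,2.6,30.5,-11,0,0,0,0.5,3.2,37,-15.5,0,0,0,0.5,3.8,44,-20,0,0,0,0.5]
}}

```text
time: 14.1
tcp_pos: [0.5241, 0.2774, 0.1563]
orientation: [-3.133, -0.057, -1.693]
contact_force: [-3.4, 1.9, 4.9]
gripper_width: 0.0534
gripper_force: 21.0
```

Emit:
{"name": "jog_arm", "arguments": {
  "rows": [0.5,6,-5.5,0,0,0,0.5,1,11,-11.5,0,0,0,0.5,1.4,16,-18,0,0,0,0.5,1.8,20.5,-24.5,0,0,0,0.5,2.1,24,-31.5,0,0,0,0.5,2.4,27,-39,0,0,0,0.5,2.6,29.5,-46.5,0,0,0,0.5,2.8,31.5,-54.5,0,0,0,0.5,2.9,32.5,-62.5,0,0,0,0.5,3,33,-70.5,0,0,0,0.5,3,33,-75,0,0,0,0.5,3,33,-75,0,0,0,0.5]
}}

```text
time: 15.3
tcp_pos: [0.5266, 0.3129, 0.0809]
orientation: [-3.134, -0.052, -1.691]
contact_force: [-2.3, 11.6, -1.0]
gripper_width: 0.0532
gripper_force: 21.1
```

Run:
```python
from h import *
s=robot.sense();print(s['tcp_pos'],s['torque'],s['contact_force'],s['joint_positions'].round(2))
im=snapshot("side")[:,:,::-1];x,y=proj("side",[.52,.29,.1])[0].astype(int)
cv2.imwrite("pics/crop6.png",cv2.resize(im[y-40:y+40,x-40:x+40],(480,480),interpolation=cv2.INTER_CUBIC))
```

```text
[0.52662687 0.31291985 0.0809207 ] [ 2.25535809  0.31703145 -0.10679115] [-2.32339364 11.64607925 -0.9932352 ] [ 0.11  0.79 -1.09  1.55  0.75  1.3   1.91]
```

View pics/crop6.png

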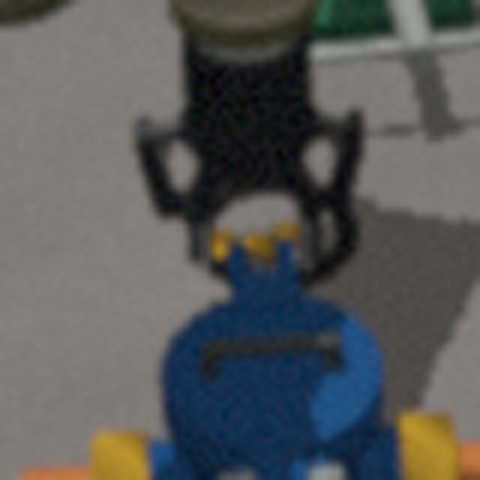

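The bolt has swung down behind the lug, with the nut at crop (255,242). I'll go a little lower for margin.

Emit:
{"name": "jog_arm", "arguments": {
  "rows": [0,1.5,-4,0,0,0,0.5,0,1.5,-8,0,0,0,0.5,0,1.5,-10,0,0,0,0.5,0,1.5,-10,0,0,0,0.5]
}}

```text
time: 15.75
tcp_pos: [0.5267, 0.313, 0.0707]
orientation: [-3.134, -0.054, -1.692]
contact_force: [-1.6, 7.3, -1.3]
gripper_width: 0.0536
gripper_force: 21.2
```

Emit:
{"name": "jog_arm", "arguments": {
  "rows": [0,0,0,0,0,0,1,0,0,0,0,0,0,1,0,0,0,0,0,0,1,0,0,20,0,0,0,1,0,0,50,0,0,0,1,0,0,90,0,0,0,1,0,0,135,0,0,0,1,-20,-40,160,0,0,0,1,-20,-80,190,0,0,0,1,-20,-120,200,0,0,0,1,-20,-160,200,0,0,0,1,-20,-160,200,0,0,0,1]
}}

```text
time: 16.95
tcp_pos: [0.5092, 0.1426, 0.2703]
orientation: [-3.132, -0.063, -1.706]
contact_force: [1.0, -1.1, -0.5]
gripper_width: 0.0857
gripper_force: 0.0
```

Run:
```python
from h import *
for c in ("side","top"):
    im=snapshot(c)[:,:,::-1]
    x,y=proj(c,[.52,.28,.1])[0].astype(int);print(x,y)
    cv2.imwrite(f"pics/fin_{c}.png",cv2.resize(im[y-30:y+30,x-30:x+30],(480,480),interpolation=cv2.INTER_CUBIC))
    for t in ("wing_nut","eyebolt","end_pin"): print(c,t,[(round(d["p"],2),np.round(d["at"],3).tolist()) for d in finder.spot_point(c,t)[:2]])
```

```text
304 125
side wing_nut [(0.51, [0.521, 0.29, 0.078])]
side eyebolt []
side end_pin []
206 211
top wing_nut []
top eyebolt []
top end_pin []
```

View pics/fin_side.png

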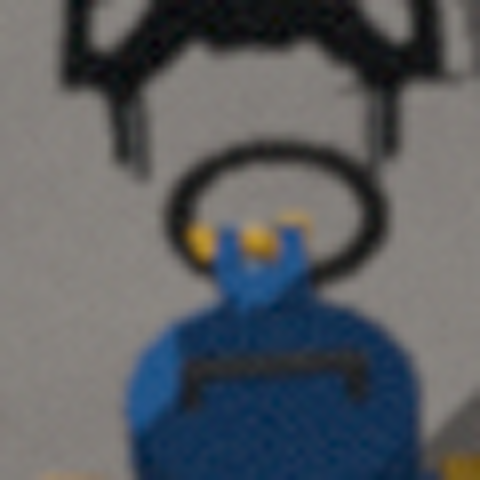

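The side view shows the nut lying behind the empty lug slot, at crop (255,240). The network puts the nut's origin at z 0.078, about level with the pivot, which means roughly 90° or more from upright. The gripper is well clear of everything.

```bash
python3 -c "
from workcell import robot
print(robot.job_done())"
```

```text
the job is handed in; nothing more can be done
None
```

The nut was backed off about half a turn and the eyebolt swung out of the lug to roughly level, by the camera's estimate. The gripper was clear of everything and the job was handed in at about 17 s of the 72 s; no verdict came back.

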